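Clamp a vial rack in the spring nest of a mixer

TASK

Load the vial rack into the spring nest on top of the orbital mixer: push one end of its foot plate into one sprung jaw, lower the other end and let it come back under the other jaw, so that both jaws grip the plate and it sits level, centred and square between them, released. Do not tip the rack far over (more than about 35 degrees), do not drive a jaw back against its end stop, and leave the jar, the beaker and the cap box where they stand.

Things in the scene. Friction and masses are not known exactly. Their poses are not given: they have to be found in the camera images.
- mixer: white orbital mixer fixed on the bench, 250 x 150 x 60 mm, dark deck on top (70 mm up). Origin: centre of its underside, on the bench; x runs along the spring nest from jaw a to jaw b, z up. Two blue jaws face each other along x. The nest is clamped anywhere up to 12 mm either way along x from the deck's centre; no reading gives this: look or feel for it. It is always on y = 0.
- jaw_a (a joint): outward travel of the blue jaw on the mixer's -x side, m: 0 at rest, 0.018 fully back. Spring: 1.8 N to start it, plus 0.45 N per mm. Jaw 50 mm wide (y), with a groove open to the nest's middle: lower ledge, top 80 mm above the bench, reaching 38 mm inward of the groove's floor; yellow upper lip reaching 5 mm inward, lower face at 86.5 mm, top at 90 mm above the bench.
- jaw_b (a joint): same for the jaw on the +x side, its mirror image. At rest the groove floors are 124 mm apart (62 mm each side of the nest's middle; the rack's plate is 6 mm longer), the upper lips 114 mm apart: the plate cannot go in straight from above. Loaded, it lies on both ledges, each jaw pressed back 3 mm. End blocks, 88 mm high, stand 94-104 mm from the nest's middle.
- rack: loose vial rack, about 0.25 kg. Origin: centre of its underside; z up. White foot plate 130 (x) x 66 (y) x 4 mm; in the middle an orange fin to pinch, 14 mm thick (x), 30 mm wide (y), top 50 mm above the underside. 8 amber vials, 12 mm wide, tops at 36 mm, fixed at y = +-25, x = +-33 and +-50 mm; between the rows (|y| < 19) there is room for fingers. The same turned half round.
- solvent: bystander: amber jar with a blue cap, 60 mm in diameter, 120 mm high; origin at the centre of its underside.
- beaker: bystander: empty open glass beaker, 68 mm in diameter, 80 mm high; origin at the centre of its underside.
- capbox: bystander: empty open white box 80 x 100 x 35 mm; origin at the centre of its underside.
Things that resemble listed ones, but are neither listed nor needed, are in the scene too. Leave any green, red or yellow look-alike of the rack alone.

How it is judged:
By the outcome, as a careful person would: the job done as asked, in the order asked, and still so for the second after the job is handed in, with the robot touching nothing.
It also fails if it takes over 51 s, if anything falls off the work surface, if the arm or the gripper's body presses on something with over 40 N, if the wrist force passes 120 N, or if a joint passes its speed limit or range.

ROBOT

A 6-joint arm with a two-finger parallel gripper is mounted at the origin on the work surface. World frame = base frame: x ahead of the robot, y to its left, z up, the work surface at z = 0. Lengths are in m, angles in rad, forces in N, time in s.
With the tool pointing down it reaches from about 0.35 to 0.95 m from the base axis. Payload 17.4 kg.
Tool frame: the origin (TCP) lies on the centre line of the jaws, within the pads' length; the fingertips stand bot.nose_length ahead of it and the grasp point (between the pads) is the TCP (bot.nose_length is the distance from the TCP to the fingertips, in m); z points along the fingers, y is the line along which they close (so a half turn about z gives the same grasp; the last joint's range is limited). The gripper opens to 93 mm and grips with 3 to 60 N. Pads are 15 mm wide; open, the fingers measure 128 mm over their backs; the gripper's body (75 mm by 188 mm) begins 65 mm behind the grasp point.
Start: joints at [-1.287, 0.116, 1.442, -0, 1.584, -0.038], TCP at [0.213, -0.64, 0.208] pointing down, gripper open.
Joint ranges: [-2.83, 2.83], [-0.83, 2.19], [0.07, 2.5], [-1.14, 4.28], [0.01, 3], [-2.97, 2.97]. Speed limits (rad/s): [1.89, 1.89, 2.22, 3.14, 3.14, 3.14].

INTERFACE

Orientations are given as a rotation vector (axis times angle).
In Python, from station import bot gives the robot as it stands. The module is installed in compiled form; this text tells all that it offers.
- The arm moves only by the shell command python3 -m handwheel 'ROWS' [FORCE]. ROWS is JSON, a list of rows, each an object with "delta_pos": the shift along the tool's x, y, z in m, a list of three; "turn": the turn, a rotation vector about the tool's x, y, z in degrees, a list of three; "gripper": the opening in per cent of the stroke, from 0 (shut) to 100 (fully open). In form: [{"delta_pos": [dx, dy, dz], "turn": [ax, ay, az], "gripper": gripper}, ...]. A call has 1 to 12 rows; each row is the pose to reach, as a shift and turn from the pose commanded when the call began, along the tool's axes at that moment; what a row does not reach only later rows make up. A row lasts 1/12 s, in which the tool goes at most 41.7 mm and 7.16 degrees, less where a joint would pass 70% of its speed; a pose out of reach is approached as far as the arm can. A call with a gripper value outside its range is refused whole. The fingers move at their own pace and stop on an object; FORCE is the grip in N (left out, the last holds). Time passes only in rows, so rows that repeat a pose let the fingers close. It gives the time, the measured TCP pose, the force, the opening and the grip force at its end, in the units of the state.
- bot.get_obs(): the state, without advancing time (a new reading comes with each control period).
- bot.grab_frame(name): name is "side" or "top"; returns the picture (420x560x3 uint8, blue, green, red); there is no depth.
- bot.camera_info(name): a dict with "fx", "fy", "cx", "cy" (pixels), "rvec" (rotation vector, rad) and "tvec" (3), from world to camera coordinates, as OpenCV has them. Camera axes: x right, y down, z forward; pixel columns grow to the right and rows downward; lengths in m; the calibration is good to about 2 mm. A picture is of the moment at which its call begins. camera_info takes no time and is no camera call.
- bot.close_job(): hands the job in; it is judged then, once.
Trained networks look in the newest picture that a camera, given by its name, has taken for a name from the list of things; names that differ only in an ending like _2 or _b are one class to them, and where a whole thing is asked for, a point or a joint stands for the part that bears it (a point fixed in the world has none). Each returns a list of dicts, best first, with "p" (0 to 1); they miss things now and then, are a little off and sometimes report something else, mostly with a low value. They report only what shows in the picture. A call takes as long as a camera call. They do not tell look-alikes from the thing itself.
- bot.recognise(camera, query): "rect" ([centre column, centre row, width, height] in pixels, round what is visible of it).
The state is a dict: "time_s": time; "joint_pos": joint angles; "joint_vel": joint speeds; "joint_torque": joint torques, N m; "position": TCP position; "eef_rot": TCP orientation; "ft_force": force on the tool from outside, world axes, zero at the start; "wrist_torque": the same for the moment, N m; "gripper_width": opening from 0.0 (shut) to 1.0 (fully open); "finger_force": force on a finger pad.
Only numpy, scipy, OpenCV 4.12 (cv2) and the standard library are available. Lean on these libraries where they do the work, as an engineer would, in place of code of your own. Each camera call takes 0.05 s, during which the arm holds its last target. There are 200 camera calls.

## Working session

There is one attempt and no reset: what is moved stays moved. The work goes in short steps, Python scripts to look and compute and a shell command to move; the robot and the scene stay as the last step left them, time stands still between calls to the robot, and variables do not carry over. Pictures are saved under pics/ and viewed, at most 10 in all, crops included, and the job is handed in when it is done.

```bash
mkdir -p pics; ls
python3 - <<'E'
from station import bot
import cv2
o=bot.get_obs(); print({k:(v if not hasattr(v,'round') else v) for k,v in o.items()}); print(bot.nose_length)
for c in ("side","top"):
    im=bot.grab_frame(c); cv2.imwrite(f"pics/{c}0.png",im)
    print(c,bot.camera_info(c))
    for q in ("mixer","rack","jaw_a","solvent","beaker","capbox"):
        print(q,[(round(d['p'],2),[round(float(x),1) for x in d['rect']]) for d in bot.recognise(c,q)][:4])
E
```

```text
pics
{'time_s': 0.0, 'joint_pos': array([-1.28678536e+00,  1.16466181e-01,  1.44229564e+00,  3.09482015e-05,
        1.58397529e+00, -3.78011325e-02]), 'joint_vel': array([-5.14272087e-04, -1.06242040e-03,  1.13234498e-04,  1.10720478e-03,
       -4.84816961e-04, -5.69427102e-06]), 'joint_torque': array([ 1.53597939e-03, -7.21272469e+01, -6.22596002e+01,  7.82843702e-02,
        2.40857113e-02, -1.47157298e-04]), 'position': array([ 0.21343068, -0.64013404,  0.20709967]), 'eef_rot': array([-3.09988623e+00, -5.03140812e-01,  1.72445508e-04]), 'ft_force': array([-0.33114101, -0.60397044, -0.21983822]), 'wrist_torque': array([ 0.07166563, -0.01537957,  0.00960785]), 'finger_force': 0.0, 'gripper_width': 1.0015938680649492}
0.019
side {'fx': 451.24692757089457, 'fy': 451.24692757089457, 'cx': 281.6175072304568, 'cy': 214.70473204602973, 'rvec': array([ 0.05068832, -2.94081009,  1.05955429]), 'tvec': array([0.52334842, 0.02850677, 1.06074701])}
mixer [(0.58, [288.3, 156.5, 72.0, 88.4])]
rack [(0.77, [351.4, 382.0, 69.8, 75.3]), (0.68, [294.4, 289.1, 49.7, 66.3]), (0.57, [369.1, 300.6, 61.5, 70.7])]
jaw_a [(0.88, [288.1, 157.1, 25.7, 18.2]), (0.82, [292.4, 132.2, 19.2, 16.7])]
solvent [(0.32, [183.6, 280.4, 36.0, 45.3])]
beaker [(0.91, [186.4, 280.4, 35.0, 44.4])]
capbox [(0.93, [210.7, 143.4, 32.3, 37.4])]
top {'fx': 511.3185069407097, 'fy': 511.3185069407097, 'cx': 279.80678173420665, 'cy': 203.61467288715224, 'rvec': array([ 2.20533824, -2.18578314,  0.08106135]), 'tvec': array([0.04211046, 0.54964594, 1.25483468])}
mixer [(0.77, [373.6, 223.3, 107.6, 72.0])]
rack [(0.88, [147.3, 271.0, 53.5, 48.4]), (0.86, [222.6, 226.9, 57.0, 36.1]), (0.7, [213.3, 292.3, 53.8, 45.0]), (0.69, [143.7, 188.4, 46.7, 53.3])]
jaw_a [(0.88, [396.0, 223.6, 21.3, 23.1]), (0.73, [354.3, 219.9, 19.4, 24.3])]
solvent [(0.64, [315.9, 126.1, 28.2, 27.6])]
beaker [(0.95, [216.1, 134.1, 27.1, 29.4])]
capbox [(0.92, [396.1, 134.6, 38.7, 34.5])]
```

Run:
```python
import cv2
im=cv2.imread("pics/top0.png"); cv2.imwrite("pics/topz.png",cv2.resize(im[100:340,100:440],None,fx=2.35,fy=2.35,interpolation=cv2.INTER_CUBIC))
im=cv2.imread("pics/side0.png"); cv2.imwrite("pics/sidez.png",cv2.resize(im[90:430,150:450],None,fx=1.75,fy=1.75,interpolation=cv2.INTER_CUBIC))
```

```text
(no output)
```

View pics/topz.png

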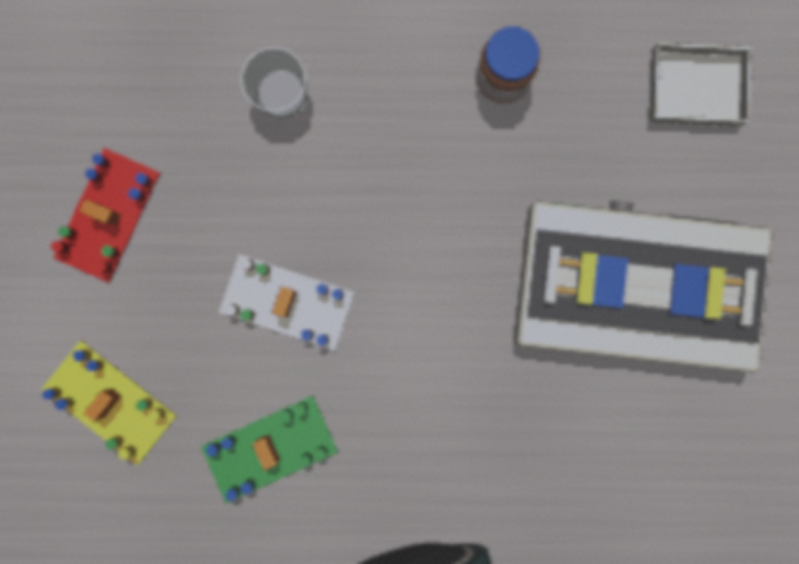

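View pics/sidez.png

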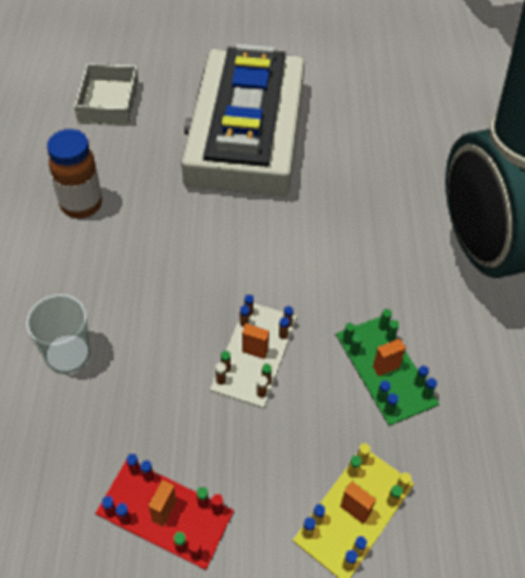

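The white rack sits at about (222,229) in the full top image, with the nest centre near (374,221). The red, yellow and green racks are decoys. Next I'll measure positions by colour segmentation, projected at the known heights.

```bash
cat > h.py <<'E'
import cv2, numpy as np
from station import bot
def cam(c):
    i=bot.camera_info(c); K=np.array([[i['fx'],0,i['cx']],[0,i['fy'],i['cy']],[0,0,1]]); R=cv2.Rodrigues(np.array(i['rvec']))[0]
    return K,R,np.array(i['tvec'])
def unproj(c,uv,z):
    K,R,t=cam(c); C=-R.T@t
    uv=np.atleast_2d(uv); d=(R.T@np.linalg.inv(K)@np.c_[uv,np.ones(len(uv))].T).T
    return (C+d*((z-C[2])/d[:,2])[:,None])[:,:2]
def blobs(im,lo,hi,box,amin=15):
    """colour blobs in box (u0,v0,u1,v1): full-res contour pixels, upsampled 4x"""
    u0,v0,u1,v1=box; s=4
    b=cv2.resize(im[v0:v1,u0:u1],None,fx=s,fy=s,interpolation=cv2.INTER_CUBIC)
    m=cv2.inRange(cv2.cvtColor(b,cv2.COLOR_BGR2HSV),np.array(lo),np.array(hi))
    cs=cv2.findContours(m,cv2.RETR_EXTERNAL,cv2.CHAIN_APPROX_NONE)[0]
    return [(c[:,0,:]+.5)/s-.5+[u0,v0] for c in cs if cv2.contourArea(c)>amin*s*s]
def rect(xy):
    (cx,cy),(w,h),a=cv2.minAreaRect((np.asarray(xy)*1000).astype(np.float32))
    if w<h: w,h,a=h,w,a+90
    return np.round([cx,cy,w,h,(a+90)%180-90],1)
E
python3 - <<'E'
from h import *
W=([0,0,150],[180,50,255]); Y=([22,110,90],[35,255,255]); B=([100,120,60],[130,255,255]); O=([3,120,90],[18,255,255])
for c,rb,mb in (("top",(188,200,258,256),(310,175,440,265)),("side",(262,250,330,330),(240,100,335,210))):
    im=cv2.imread(f"pics/{c}0.png")
    for n,col,box,z in (("plate",W,rb,.004),("fin",O,rb,.05),("lip",Y,mb,.09),("blue",B,mb,.08),("mixer",W,mb,.06)):
        for b in blobs(im,*col,box): print(c,n,rect(unproj(c,b,z)), b.mean(0).round(1))
E
```

```text
top plate [487.2 192.  134.4  68.8  72.3] [222.8 228.2]
top fin [486.3 190.2  25.4  12.5 -19. ] [220.4 228.3]
top lip [ 498.6 -245.7   49.3   16.7   -6.1] [404.2 224.3]
top lip [ 512.5 -113.4   48.9   14.9   -5.7] [349.  217.9]
top blue [ 501.4 -219.9   49.4   31.7   -5.7] [392.8 223.2]
top blue [ 509.7 -140.8   49.2   27.2   -6.1] [359.4 219.5]
top mixer [ 496.5 -267.1   19.7   15.6   -6.1] [410.5 225.6]
top mixer [ 496.1 -285.9   54.7    9.    -6.2] [418.4 225.9]
top mixer [ 506.2 -182.5   46.7   38.6   84.2] [375.2 221.3]
top mixer [516.4 -94.5  55.4  28.7  -6.2] [337.  216.6]
top mixer [ 506.2 -181.2  246.8  145.9   84. ] [367.3 220.8]
side plate [506.2 265.4  28.   24.9   2. ] [285.4 325. ]
side plate [486.2 180.8 192.7 152.6 -88.1] [294.5 296.3]
side fin [488.4 200.6  45.9  29.5 -89.7] [295.  286.2]
side lip [ 514.6 -117.2   53.4   18.1   -6.8] [287.  159.4]
side lip [ 500.6 -247.9   53.1   23.1   -6. ] [293.9 124.7]
side blue [ 510.7 -149.    53.    22.2   -6.3] [289.2 153.6]
side blue [ 502.8 -223.5   53.    44.1   -6.5] [292.7 133.8]
side mixer [ 515.2 -189.9  408.   266.8  -88.2] [287.1 160.6]
```

```bash
cat > goal.py <<'E'
# usage: goal.py x y z(mm) yaw(deg, direction of tool y) tilt(deg about horizontal axis; + lowers the -tool-y... end) ; prints tool-frame delta
import sys, numpy as np
from scipy.spatial.transform import Rotation as Ro
from station import bot
x,y,z,yaw,tilt=map(float,sys.argv[1:6]); o=bot.get_obs()
a=np.radians(yaw); ty=np.array([np.cos(a),np.sin(a),0]); tz=np.array([0,0,-1.]); tx=np.cross(ty,tz)
G=Ro.from_matrix(np.c_[tx,ty,tz])
G=Ro.from_rotvec(np.radians(tilt)*tx)*G     # tilt>0: see printed ty z
R=Ro.from_rotvec(o['eef_rot'])
print('dpos',R.inv().apply(np.array([x,y,z])/1e3-o['position']).round(4),'turn',np.degrees((R.inv()*G).as_rotvec()).round(2),'goal ty',G.apply([0,1,0]).round(3))
print('t',o['time_s'],'pos',o['position'].round(4),'F',np.round(o['ft_force'],2),'w',round(o['gripper_width'],3),'q',np.round(o['joint_pos'],2))
E
python3 goal.py 487 191.5 150 71.7 0
```

```text
dpos [ 0.5226 -0.7026  0.0578] turn [  -0.      0.   -143.26] goal ty [0.314 0.949 0.   ]
t 0.7 pos [ 0.2135 -0.6403  0.2078] F [-0.42  0.53  0.52] w 0.999 q [-1.29  0.12  1.44 -0.    1.58 -0.04]
```

```bash
python3 -m handwheel '[{"delta_pos":[0.523,-0.703,0],"turn":[0,0,-143],"gripper":100},{"delta_pos":[0.523,-0.703,0],"turn":[0,0,-143],"gripper":100},{"delta_pos":[0.523,-0.703,0],"turn":[0,0,-143],"gripper":100},{"delta_pos":[0.523,-0.703,0],"turn":[0,0,-143],"gripper":100},{"delta_pos":[0.523,-0.703,0],"turn":[0,0,-143],"gripper":100},{"delta_pos":[0.523,-0.703,0],"turn":[0,0,-143],"gripper":100},{"delta_pos":[0.523,-0.703,0],"turn":[0,0,-143],"gripper":100},{"delta_pos":[0.523,-0.703,0],"turn":[0,0,-143],"gripper":100},{"delta_pos":[0.523,-0.703,0],"turn":[0,0,-143],"gripper":100},{"delta_pos":[0.523,-0.703,0],"turn":[0,0,-143],"gripper":100},{"delta_pos":[0.523,-0.703,0],"turn":[0,0,-143],"gripper":100},{"delta_pos":[0.523,-0.703,0],"turn":[0,0,-143],"gripper":100}]'; python3 goal.py 487 191.5 150 71.7 0
```

```text
time_s: 1.7
position: [0.3697, -0.1635, 0.2082]
eef_rot: [1.918, 2.487, 0.0]
ft_force: [1.6, -0.1, -0.5]
gripper_width: 0.999
finger_force: 0.0
dpos [0.3137 0.2035 0.0582] turn [ 3.000e-02  7.000e-02 -5.699e+01] goal ty [0.314 0.949 0.   ]
t 1.7 pos [ 0.3697 -0.1635  0.2082] F [ 1.64 -0.13 -0.55] w 0.999 q [-0.48 -0.5   1.97  0.    1.67 -0.74]
```

```bash
python3 -m handwheel '[{"delta_pos":[0.314,0.203,0.03],"turn":[0,0,-57],"gripper":100},{"delta_pos":[0.314,0.203,0.03],"turn":[0,0,-57],"gripper":100},{"delta_pos":[0.314,0.203,0.03],"turn":[0,0,-57],"gripper":100},{"delta_pos":[0.314,0.203,0.03],"turn":[0,0,-57],"gripper":100},{"delta_pos":[0.314,0.203,0.03],"turn":[0,0,-57],"gripper":100},{"delta_pos":[0.314,0.203,0.058],"turn":[0,0,-57],"gripper":100},{"delta_pos":[0.314,0.203,0.058],"turn":[0,0,-57],"gripper":100},{"delta_pos":[0.314,0.203,0.058],"turn":[0,0,-57],"gripper":100},{"delta_pos":[0.314,0.203,0.058],"turn":[0,0,-57],"gripper":100},{"delta_pos":[0.314,0.203,0.058],"turn":[0,0,-57],"gripper":60},{"delta_pos":[0.314,0.203,0.058],"turn":[0,0,-57],"gripper":60},{"delta_pos":[0.314,0.203,0.058],"turn":[0,0,-57],"gripper":60}]'; python3 goal.py 487 191.5 150 71.7 0;  python3 goal.py 487 191.5 29 71.7 0
```

```text
time_s: 2.7
position: [0.4882, 0.189, 0.1498]
eef_rot: [-0.507, -3.1, 0.001]
ft_force: [0.9, -0.7, -0.2]
gripper_width: 0.838
finger_force: 0.0
dpos [ 0.0019  0.002  -0.0002] turn [-0.03 -0.02 -0.29] goal ty [0.314 0.949 0.   ]
t 2.7 pos [0.4882 0.189  0.1498] F [ 0.85 -0.73 -0.22] w 0.838 q [ 0.32 -0.2   1.84 -0.    1.5  -0.93]
dpos [0.0019 0.0021 0.1208] turn [-0.03 -0.02 -0.29] goal ty [0.314 0.949 0.   ]
t 2.7 pos [0.4882 0.189  0.1498] F [ 0.85 -0.73 -0.22] w 0.838 q [ 0.32 -0.2   1.84 -0.    1.5  -0.93]
```

```bash
python3 -m handwheel '[{"delta_pos":[0.002,0.002,0],"turn":[0,0,-0.3],"gripper":45},{"delta_pos":[0.002,0.002,0],"turn":[0,0,-0.3],"gripper":45},{"delta_pos":[0.002,0.002,0.03],"turn":[0,0,-0.3],"gripper":45},{"delta_pos":[0.002,0.002,0.06],"turn":[0,0,-0.3],"gripper":45},{"delta_pos":[0.002,0.002,0.09],"turn":[0,0,-0.3],"gripper":45},{"delta_pos":[0.002,0.002,0.11],"turn":[0,0,-0.3],"gripper":45},{"delta_pos":[0.002,0.002,0.121],"turn":[0,0,-0.3],"gripper":45},{"delta_pos":[0.002,0.002,0.121],"turn":[0,0,-0.3],"gripper":45},{"delta_pos":[0.002,0.002,0.121],"turn":[0,0,-0.3],"gripper":45}]'; python3 goal.py 487 191.5 29 71.7 0
```

```text
time_s: 3.45
position: [0.4875, 0.1913, 0.0298]
eef_rot: [0.501, 3.101, 0.0]
ft_force: [0.6, 0.1, 1.1]
gripper_width: 0.449
finger_force: 0.0
dpos [0.0005 0.     0.0008] turn [ 0.02  0.03 -0.07] goal ty [0.314 0.949 0.   ]
t 3.45 pos [0.4875 0.1913 0.0298] F [0.61 0.13 1.13] w 0.449 q [ 0.33 -0.11  1.96  0.    1.29 -0.92]
```

```bash
python3 -m handwheel '[{"delta_pos":[0,0,0],"turn":[0,0,0],"gripper":10},{"delta_pos":[0,0,0],"turn":[0,0,0],"gripper":10},{"delta_pos":[0,0,0],"turn":[0,0,0],"gripper":10},{"delta_pos":[0,0,0],"turn":[0,0,0],"gripper":10},{"delta_pos":[0,0,0],"turn":[0,0,0],"gripper":10},{"delta_pos":[0,0,0],"turn":[0,0,0],"gripper":10},{"delta_pos":[0,0,0],"turn":[0,0,0],"gripper":0},{"delta_pos":[0,0,0],"turn":[0,0,0],"gripper":0},{"delta_pos":[0,0,0],"turn":[0,0,0],"gripper":0},{"delta_pos":[0,0,0],"turn":[0,0,0],"gripper":0}]' 45; python3 goal.py 487 191.5 150 71.7 0
```

```text
time_s: 4.28
position: [0.4873, 0.1918, 0.0294]
eef_rot: [0.5, 3.101, 0.0]
ft_force: [-2.1, -1.3, 4.8]
gripper_width: 0.144
finger_force: 45.0
dpos [ 0.0002 -0.0003 -0.1206] turn [ 0.02  0.03 -0.01] goal ty [0.314 0.949 0.   ]
t 4.2833 pos [0.4873 0.1918 0.0294] F [-2.07 -1.26  4.78] w 0.144 q [ 0.33 -0.11  1.96 -0.    1.29 -0.92]
```

```bash
python3 -m handwheel '[{"delta_pos":[0,0,-0.02],"turn":[0,0,0],"gripper":0},{"delta_pos":[0,0,-0.05],"turn":[0,0,0],"gripper":0},{"delta_pos":[0,0,-0.08],"turn":[0,0,0],"gripper":0},{"delta_pos":[0,0,-0.11],"turn":[0,0,0],"gripper":0},{"delta_pos":[0,0,-0.14],"turn":[0,0,0],"gripper":0},{"delta_pos":[0,0,-0.15],"turn":[0,0,0],"gripper":0},{"delta_pos":[0,0,-0.15],"turn":[0,0,0],"gripper":0}]'; python3 goal.py 505.5 -180 180 84 0
```

```text
time_s: 4.87
position: [0.4879, 0.192, 0.181]
eef_rot: [0.5, 3.099, 0.003]
ft_force: [1.2, 0.6, -3.2]
gripper_width: 0.146
finger_force: 45.0
dpos [-0.1336 -0.3476  0.0006] turn [  0.1    0.17 -12.32] goal ty [0.105 0.995 0.   ]
t 4.8667 pos [0.4879 0.192  0.181 ] F [ 1.21  0.65 -3.22] w 0.146 q [ 0.33 -0.21  1.8   0.    1.55 -0.92]
```

```bash
python3 -m handwheel '[{"delta_pos":[-0.01,-0.026,0],"turn":[0,0,-2],"gripper":0},{"delta_pos":[-0.024,-0.062,0],"turn":[0,0,-4],"gripper":0},{"delta_pos":[-0.038,-0.098,0],"turn":[0,0,-6],"gripper":0},{"delta_pos":[-0.052,-0.134,0],"turn":[0,0,-8],"gripper":0},{"delta_pos":[-0.066,-0.17,0],"turn":[0,0,-10],"gripper":0},{"delta_pos":[-0.08,-0.208,0],"turn":[0,0,-12.3],"gripper":0},{"delta_pos":[-0.094,-0.244,0],"turn":[0,0,-12.3],"gripper":0},{"delta_pos":[-0.108,-0.28,0],"turn":[0,0,-12.3],"gripper":0},{"delta_pos":[-0.122,-0.316,0],"turn":[0,0,-12.3],"gripper":0},{"delta_pos":[-0.1336,-0.3476,0],"turn":[0,0,-12.3],"gripper":0},{"delta_pos":[-0.1336,-0.3476,0],"turn":[0,0,-12.3],"gripper":0},{"delta_pos":[-0.1336,-0.3476,0],"turn":[0,0,-12.3],"gripper":0}]'; python3 goal.py 505.5 -180 180 84 0
python3 - <<'E'
from h import *
im=bot.grab_frame("side"); cv2.imwrite("pics/side1.png",cv2.resize(im[20:260,150:450],None,fx=2.4,fy=2.4,interpolation=cv2.INTER_CUBIC))
im=bot.grab_frame("top"); cv2.imwrite("pics/top1.png",im)
E
```

```text
time_s: 5.87
position: [0.5038, -0.1814, 0.176]
eef_rot: [-0.169, -3.134, -0.002]
ft_force: [0.6, 1.2, -2.9]
gripper_width: 0.145
finger_force: 45.0
dpos [-0.0015  0.0016 -0.004 ] turn [ 0.06 -0.2  -0.18] goal ty [0.105 0.995 0.   ]
t 5.8667 pos [ 0.5038 -0.1814  0.176 ] F [ 0.59  1.17 -2.95] w 0.145 q [-0.39 -0.18  1.78  0.    1.54 -1.86]
```

View pics/side1.png

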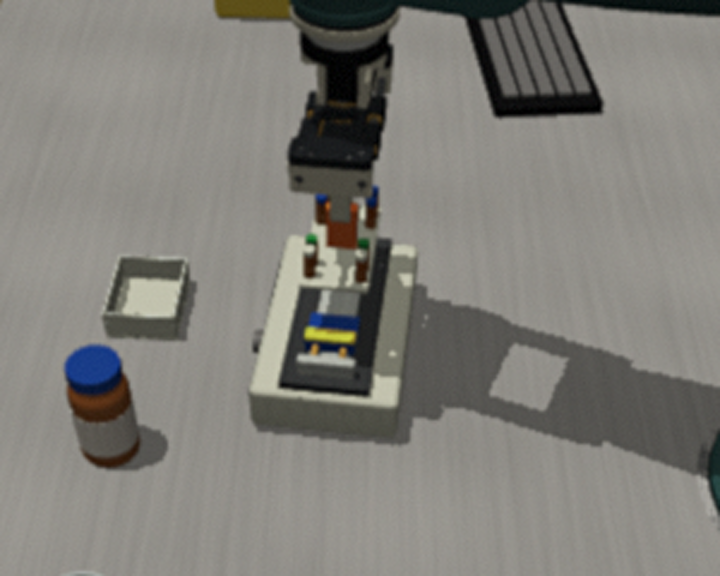

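The rack is held level over the nest, with the fin in the fingers at about (343,230) of the crop. I'll tilt it 12° with the −y end lower, and hover that end's lower edge above the −y jaw's ledge.

```bash
cat > nest.py <<'E'
# usage: nest.py s_corner z_corner theta ... : tool delta so that lower -u edge of the plate is at s (mm from nest middle), z (mm), tilt theta
import sys, numpy as np
from scipy.spatial.transform import Rotation as Ro
from station import bot
N=np.array([505.5,-180.]); YAW=84.; H=29.4
a=np.radians(YAW); u=np.array([np.cos(a),np.sin(a),0]); k=np.array([0,0,1.])
o=bot.get_obs(); R=Ro.from_rotvec(o['eef_rot']); P=o['position']*1e3
v=list(map(float,sys.argv[1:]))
for s,z,th in zip(v[0::3],v[1::3],v[2::3]):
    t=np.radians(th); e=np.cos(t)*u+np.sin(t)*k; n=-np.sin(t)*u+np.cos(t)*k
    g=np.r_[N,0]+s*u+z*k+65*e+H*n
    G=Ro.from_matrix(np.c_[np.cross(e,-n),e,-n])
    print((s,z,th),'dpos',(R.inv().apply(g-P)/1e3).round(4),'turn',np.degrees((R.inv()*G).as_rotvec()).round(1))
ty,tz=R.apply([0,1,0]),R.apply([0,0,1]); c=P-65*ty+H*tz-np.r_[N,0]
print('now corner s %.1f lat %.1f z %.1f'%(c@u,c@np.cross(k,u),c[2]),'tilt %.1f yaw %.1f'%(np.degrees(np.arcsin(ty[2])),np.degrees(np.arctan2(ty[1],ty[0]))))
f=np.array(o['ft_force']); print('t %.2f'%o['time_s'],'F_u %.2f F_lat %.2f F_z %.2f'%(f@u,f@np.cross(k,u),f[2]),'w %.3f'%o['gripper_width'])
E
python3 nest.py -50 105 12 -50 86 12
```

```text
(-50.0, 105.0, 12.0) dpos [-0.0013  0.0072  0.0297] turn [-11.9  -0.1  -0. ]
(-50.0, 86.0, 12.0) dpos [-0.0014  0.0072  0.0487] turn [-11.9  -0.1  -0. ]
now corner s -64.8 lat 1.4 z 147.5 tilt 0.1 yaw 84.0
t 5.97 F_u 0.89 F_lat -0.21 F_z -2.88 w 0.143
```

```bash
python3 -m handwheel '[{"delta_pos":[-0.0013,0.007,0.0],"turn":[-6,0,0],"gripper":0},{"delta_pos":[-0.0013,0.007,0],"turn":[-12,0,0],"gripper":0},{"delta_pos":[-0.0013,0.007,0.015],"turn":[-12,0,0],"gripper":0},{"delta_pos":[-0.0013,0.007,0.03],"turn":[-12,0,0],"gripper":0},{"delta_pos":[-0.0013,0.007,0.038],"turn":[-12,0,0],"gripper":0},{"delta_pos":[-0.0013,0.007,0.046],"turn":[-12,0,0],"gripper":0},{"delta_pos":[-0.0013,0.007,0.0485],"turn":[-12,0,0],"gripper":0},{"delta_pos":[-0.0013,0.007,0.0485],"turn":[-12,0,0],"gripper":0},{"delta_pos":[-0.0013,0.007,0.0485],"turn":[-12,0,0],"gripper":0}]'; python3 nest.py -50 84 12 -50 80 12
```

```text
time_s: 6.72
position: [0.5069, -0.1731, 0.1307]
eef_rot: [0.162, 3.109, 0.326]
ft_force: [0.3, -0.9, -3.6]
gripper_width: 0.144
finger_force: 45.0
(-50.0, 84.0, 12.0) dpos [ 0.0007 -0.0005  0.0044] turn [-0.  0.  0.]
(-50.0, 80.0, 12.0) dpos [ 0.0007 -0.0013  0.0083] turn [-0.  0.  0.]
now corner s -50.5 lat -0.7 z 88.4 tilt 12.0 yaw 84.0
t 6.72 F_u -0.82 F_lat -0.38 F_z -3.59 w 0.144
```

```bash
python3 -m handwheel '[{"delta_pos":[0.0007,-0.0005,0.0044],"turn":[0,0,0],"gripper":0},{"delta_pos":[0.0007,-0.0007,0.0055],"turn":[0,0,0],"gripper":0},{"delta_pos":[0.0007,-0.0009,0.0065],"turn":[0,0,0],"gripper":0},{"delta_pos":[0.0007,-0.0009,0.0065],"turn":[0,0,0],"gripper":0},{"delta_pos":[0.0007,-0.0009,0.0065],"turn":[0,0,0],"gripper":0}]'; python3 nest.py -50 80.5 12 -50 79.5 12 -64 80.5 12
```

```text
time_s: 7.13
position: [0.5061, -0.1729, 0.1239]
eef_rot: [0.164, 3.109, 0.327]
ft_force: [0.4, -0.1, -3.3]
gripper_width: 0.144
finger_force: 45.0
(-50.0, 80.5, 12.0) dpos [-0.0002  0.0002  0.0011] turn [-0.  0. -0.]
(-50.0, 79.5, 12.0) dpos [-0.0002 -0.0001  0.0021] turn [-0.  0. -0.]
(-64.0, 80.5, 12.0) dpos [-0.0002 -0.0135 -0.0018] turn [-0.  0. -0.]
now corner s -50.4 lat 0.2 z 81.6 tilt 12.0 yaw 84.0
t 7.13 F_u -0.04 F_lat -0.38 F_z -3.27 w 0.144
```

```bash
python3 -m handwheel '[{"delta_pos":[0,0,0.001],"turn":[0,0,0],"gripper":0},{"delta_pos":[0,0,0.002],"turn":[0,0,0],"gripper":0},{"delta_pos":[0,0,0.002],"turn":[0,0,0],"gripper":0}]'; python3 nest.py -55 80.4 12 -60 80.4 12
```

```text
time_s: 7.38
position: [0.5062, -0.1724, 0.1219]
eef_rot: [0.163, 3.109, 0.327]
ft_force: [0.3, 0.1, -0.1]
gripper_width: 0.146
finger_force: 45.0
(-55.0, 80.4, 12.0) dpos [-0.0001 -0.0049 -0.0018] turn [ 0.  0. -0.]
(-60.0, 80.4, 12.0) dpos [-0.0001 -0.0098 -0.0029] turn [ 0.  0. -0.]
now corner s -49.8 lat 0.1 z 79.6 tilt 12.0 yaw 84.0
t 7.38 F_u 0.11 F_lat -0.31 F_z -0.11 w 0.146
```

```bash
python3 -m handwheel '[{"delta_pos":[0,0,-0.0008],"turn":[0,0,0],"gripper":0},{"delta_pos":[0,-0.0024,-0.0013],"turn":[0,0,0],"gripper":0},{"delta_pos":[0,-0.0049,-0.0018],"turn":[0,0,0],"gripper":0},{"delta_pos":[0,-0.0074,-0.0024],"turn":[0,0,0],"gripper":0},{"delta_pos":[0,-0.0098,-0.0029],"turn":[0,0,0],"gripper":0},{"delta_pos":[0,-0.0098,-0.0029],"turn":[0,0,0],"gripper":0}]'; python3 nest.py -62 80.4 12 -64 80.4 12
```

```text
time_s: 7.88
position: [0.505, -0.1831, 0.1226]
eef_rot: [0.164, 3.109, 0.327]
ft_force: [-0.4, -0.2, -3.1]
gripper_width: 0.147
finger_force: 45.0
(-62.0, 80.4, 12.0) dpos [-0.0002 -0.0013 -0.0003] turn [-0.  0. -0.]
(-64.0, 80.4, 12.0) dpos [-0.0002 -0.0033 -0.0008] turn [-0.  0. -0.]
now corner s -60.6 lat 0.2 z 80.3 tilt 12.0 yaw 84.0
t 7.88 F_u -0.19 F_lat 0.38 F_z -3.11 w 0.147
```

```bash
for i in 1; do python3 -m handwheel '[{"delta_pos":[0,-0.0015,-0.0003],"turn":[0,0,0],"gripper":0},{"delta_pos":[0,-0.0015,-0.0003],"turn":[0,0,0],"gripper":0},{"delta_pos":[0,-0.0015,-0.0003],"turn":[0,0,0],"gripper":0}]' | grep force; done; python3 nest.py; python3 -m handwheel '[{"delta_pos":[0,-0.0015,-0.0003],"turn":[0,0,0],"gripper":0},{"delta_pos":[0,-0.0015,-0.0003],"turn":[0,0,0],"gripper":0},{"delta_pos":[0,-0.0015,-0.0003],"turn":[0,0,0],"gripper":0}]' | grep force; python3 nest.py;  python3 -m handwheel '[{"delta_pos":[0,-0.0015,-0.0003],"turn":[0,0,0],"gripper":0},{"delta_pos":[0,-0.0015,-0.0003],"turn":[0,0,0],"gripper":0},{"delta_pos":[0,-0.0015,-0.0003],"turn":[0,0,0],"gripper":0}]' | grep force; python3 nest.py -68 80.4 12
```

```text
ft_force: [-0.3, 0.9, -2.2]
finger_force: 45.0
now corner s -61.6 lat 0.2 z 80.3 tilt 12.0 yaw 84.0
t 8.13 F_u 0.88 F_lat 0.40 F_z -2.23 w 0.148
ft_force: [-0.0, 2.9, -2.2]
finger_force: 45.0
now corner s -63.1 lat 0.2 z 80.4 tilt 12.0 yaw 84.0
t 8.38 F_u 2.89 F_lat 0.34 F_z -2.24 w 0.147
ft_force: [0.8, 2.9, -1.2]
finger_force: 45.0
(-68.0, 80.4, 12.0) dpos [-0.0001 -0.0032 -0.0007] turn [ 0.  0. -0.]
now corner s -64.7 lat 0.2 z 80.4 tilt 12.0 yaw 84.0
t 8.63 F_u 2.96 F_lat -0.46 F_z -1.16 w 0.145
```

```bash
python3 -m handwheel '[{"delta_pos":[0,-0.0015,-0.0003],"turn":[0,0,0],"gripper":0},{"delta_pos":[0,-0.003,-0.0006],"turn":[0,0,0],"gripper":0},{"delta_pos":[0,-0.0045,-0.001],"turn":[0,0,0],"gripper":0},{"delta_pos":[0,-0.006,-0.0013],"turn":[0,0,0],"gripper":0},{"delta_pos":[0,-0.006,-0.0013],"turn":[0,0,0],"gripper":0},{"delta_pos":[0,-0.006,-0.0013],"turn":[0,0,0],"gripper":0}]' ; python3 nest.py -75.5 80.4 12
```

```text
time_s: 9.13
position: [0.504, -0.1933, 0.1228]
eef_rot: [0.163, 3.109, 0.327]
ft_force: [0.8, 5.0, 0.6]
gripper_width: 0.146
finger_force: 45.0
(-75.5, 80.4, 12.0) dpos [-0.0001 -0.0046 -0.0009] turn [ 0.  0. -0.]
now corner s -70.8 lat 0.1 z 80.5 tilt 12.0 yaw 84.0
t 9.13 F_u 5.09 F_lat -0.30 F_z 0.62 w 0.146
```

```bash
python3 -m handwheel '[{"delta_pos":[0,-0.0015,-0.0006],"turn":[0,0,0],"gripper":0},{"delta_pos":[0,-0.003,-0.0009],"turn":[0,0,0],"gripper":0},{"delta_pos":[0,-0.0047,-0.0013],"turn":[0,0,0],"gripper":0},{"delta_pos":[0,-0.0047,-0.0013],"turn":[0,0,0],"gripper":0},{"delta_pos":[0,-0.0047,-0.0013],"turn":[0,0,0],"gripper":0}]' ; python3 nest.py -75.7 80.7 8 -75.7 80.6 4 -75.7 80.5 1
python3 - <<'E'
from h import *
im=bot.grab_frame("side"); cv2.imwrite("pics/side2.png",cv2.resize(im[70:220,220:350],None,fx=4,fy=4,interpolation=cv2.INTER_CUBIC))
E
```

```text
time_s: 9.55
position: [0.5035, -0.1978, 0.1231]
eef_rot: [0.163, 3.109, 0.328]
ft_force: [0.1, 7.4, 0.6]
gripper_width: 0.146
finger_force: 45.0
(-75.7, 80.7, 8.0) dpos [-0.0001  0.0016  0.0046] turn [ 4.1  0.  -0. ]
(-75.7, 80.6, 4.0) dpos [-0.0001  0.0031  0.0095] turn [ 8.1  0.  -0. ]
(-75.7, 80.5, 1.0) dpos [-0.0001  0.0041  0.0132] turn [11.1  0.  -0. ]
now corner s -75.4 lat 0.1 z 80.7 tilt 12.1 yaw 84.0
t 9.55 F_u 7.40 F_lat 0.67 F_z 0.59 w 0.146
```

View pics/side2.png

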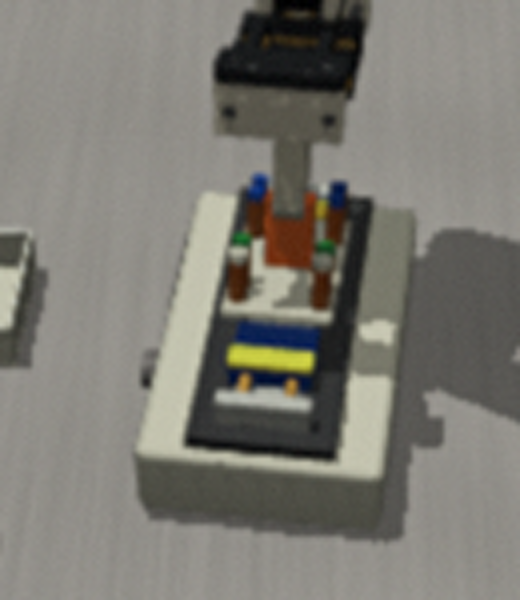

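The near jaw shows its yellow lip at (270,358) and a blue ledge. The raised plate edge is at (275,312), clear of the lip. The far end is in the −y jaw, pressed back about 13 mm. I'll push 1 mm further and lower the near end.

```bash
python3 -m handwheel '[{"delta_pos":[0,-0.001,-0.0002],"turn":[0,0,0],"gripper":0},{"delta_pos":[0,0.0006,0.0044],"turn":[4,0,0],"gripper":0},{"delta_pos":[0,0.0014,0.0069],"turn":[6,0,0],"gripper":0},{"delta_pos":[0,0.0021,0.0093],"turn":[8,0,0],"gripper":0},{"delta_pos":[0,0.0021,0.0093],"turn":[8,0,0],"gripper":0},{"delta_pos":[0,0.0021,0.0093],"turn":[8,0,0],"gripper":0}]' ; python3 nest.py -76.4 80.6 4 -76.4 80.5 2 -76.4 80.4 0
```

```text
time_s: 10.1
position: [0.504, -0.1932, 0.1143]
eef_rot: [0.163, 3.132, 0.111]
ft_force: [1.2, 8.0, 0.4]
gripper_width: 0.145
finger_force: 45.0
(-76.4, 80.6, 4.0) dpos [-0.0001 -0.0003 -0.0002] turn [0. 0. 0.]
(-76.4, 80.5, 2.0) dpos [-0.0001  0.0007  0.0022] turn [2. 0. 0.]
(-76.4, 80.4, 0.0) dpos [-0.0001  0.0016  0.0047] turn [4. 0. 0.]
now corner s -76.1 lat 0.0 z 80.4 tilt 4.0 yaw 84.0
t 10.10 F_u 8.06 F_lat -0.40 F_z 0.38 w 0.145
```

```bash
python3 -m handwheel '[{"delta_pos":[0,0.0002,0.001],"turn":[1,0,0],"gripper":0},{"delta_pos":[0,0.0007,0.0022],"turn":[2,0,0],"gripper":0},{"delta_pos":[0,0.0007,0.0022],"turn":[2,0,0],"gripper":0}]' ; python3 nest.py; python3 -m handwheel '[{"delta_pos":[0,0.0005,0.0012],"turn":[1,0,0],"gripper":0},{"delta_pos":[0,0.001,0.0024],"turn":[2,0,0],"gripper":0},{"delta_pos":[0,0.001,0.0024],"turn":[2,0,0],"gripper":0},{"delta_pos":[0,0.001,0.0024],"turn":[2,0,0],"gripper":0}]' ; python3 nest.py -70 80.2 0 -65 80.2 0
```

```text
time_s: 10.35
position: [0.504, -0.1926, 0.112]
eef_rot: [0.164, 3.135, 0.055]
ft_force: [0.0, 7.7, 0.5]
gripper_width: 0.145
finger_force: 45.0
now corner s -76.6 lat 0.1 z 80.4 tilt 2.0 yaw 84.0
t 10.35 F_u 7.69 F_lat 0.81 F_z 0.47 w 0.145
time_s: 10.68
position: [0.5042, -0.1916, 0.1098]
eef_rot: [0.164, 3.137, 0.002]
ft_force: [0.6, 8.0, 1.0]
gripper_width: 0.143
finger_force: 45.0
(-70.0, 80.2, 0.0) dpos [-0.0001  0.0067  0.0002] turn [0.1 0.  0. ]
(-65.0, 80.2, 0.0) dpos [-0.0001  0.0117  0.0002] turn [0.1 0.  0. ]
now corner s -76.6 lat 0.0 z 80.4 tilt 0.1 yaw 84.0
t 10.68 F_u 7.99 F_lat 0.21 F_z 0.98 w 0.143
```

```bash
python3 -m handwheel '[{"delta_pos":[0,0.0015,0.0002],"turn":[0,0,0],"gripper":0},{"delta_pos":[0,0.003,0.0002],"turn":[0,0,0],"gripper":0},{"delta_pos":[0,0.0045,0.0002],"turn":[0,0,0],"gripper":0},{"delta_pos":[0,0.0045,0.0002],"turn":[0,0,0],"gripper":0}]' ; python3 nest.py;python3 -m handwheel '[{"delta_pos":[0,0.0015,0.0],"turn":[0,0,0],"gripper":0},{"delta_pos":[0,0.0025,0.0],"turn":[0,0,0],"gripper":0},{"delta_pos":[0,0.0025,0.0],"turn":[0,0,0],"gripper":0}]' ; python3 nest.py -65 80.2 0
python3 - <<'E'
from h import *
im=bot.grab_frame("side"); cv2.imwrite("pics/side3.png",cv2.resize(im[70:220,220:350],None,fx=4,fy=4,interpolation=cv2.INTER_CUBIC))
E
```

```text
time_s: 11.02
position: [0.5047, -0.1874, 0.1097]
eef_rot: [0.165, 3.137, 0.001]
ft_force: [1.0, 5.7, -0.2]
gripper_width: 0.146
finger_force: 45.0
now corner s -72.4 lat 0.1 z 80.2 tilt 0.0 yaw 84.0
t 11.02 F_u 5.77 F_lat -0.40 F_z -0.22 w 0.146
time_s: 11.27
position: [0.5049, -0.1851, 0.1096]
eef_rot: [0.165, 3.137, 0.001]
ft_force: [-0.4, 5.9, 0.1]
gripper_width: 0.143
finger_force: 45.0
(-65.0, 80.2, 0.0) dpos [-0.0001  0.0051  0.    ] turn [ 0.  0. -0.]
now corner s -70.1 lat 0.1 z 80.2 tilt 0.0 yaw 84.0
t 11.27 F_u 5.81 F_lat 1.06 F_z 0.08 w 0.143
```

View pics/side3.png

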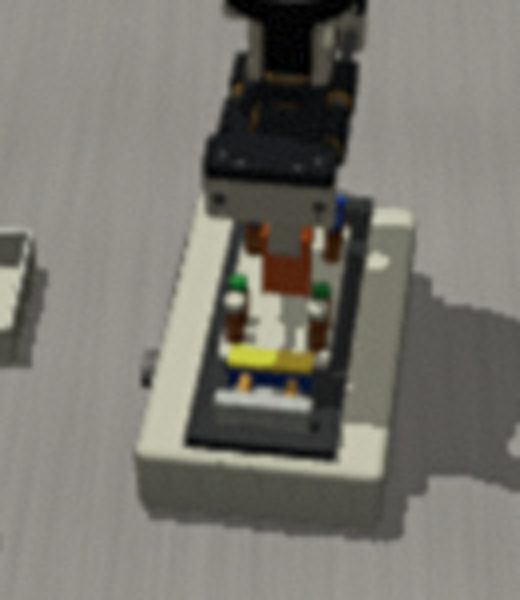

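The plate is level and its near end is under the +y jaw's lip at (270,358). Its corners flank the lip at about (222,355) and (322,357). I'll let it come back the rest of the way to the balance point.

```bash
python3 -m handwheel '[{"delta_pos":[0,0.0013,0],"turn":[0,0,0],"gripper":0},{"delta_pos":[0,0.0025,0],"turn":[0,0,0],"gripper":0},{"delta_pos":[0,0.0025,0],"turn":[0,0,0],"gripper":0},{"delta_pos":[0,0.0025,0],"turn":[0,0,0],"gripper":0}]' >/dev/null; python3 nest.py;python3 -m handwheel '[{"delta_pos":[0,0.0015,0.0],"turn":[0,0,0],"gripper":0},{"delta_pos":[0,0.0026,0.0],"turn":[0,0,0],"gripper":0},{"delta_pos":[0,0.0026,0.0],"turn":[0,0,0],"gripper":0},{"delta_pos":[0,0.0026,0.0],"turn":[0,0,0],"gripper":0}]' >/dev/null; python3 nest.py -65 80 0
```

```text
now corner s -67.9 lat 0.1 z 80.2 tilt -0.0 yaw 84.0
t 11.65 F_u 1.98 F_lat -0.88 F_z -1.41 w 0.141
(-65.0, 80.0, 0.0) dpos [-0.0001  0.0003  0.0002] turn [-0.  0. -0.]
now corner s -65.3 lat 0.2 z 80.2 tilt -0.0 yaw 84.0
t 11.98 F_u -0.54 F_lat -0.99 F_z -0.63 w 0.145
```

```bash
python3 -m handwheel '[{"delta_pos":[0,-0.0004,0.0003],"turn":[0,0,0],"gripper":0},{"delta_pos":[0,-0.0004,0.0003],"turn":[0,0,0],"gripper":0},{"delta_pos":[0,-0.0004,0.0003],"turn":[0,0,0],"gripper":0}]' >/dev/null; python3 nest.py; python3 -m handwheel '[{"delta_pos":[0,0,0],"turn":[0,0,0],"gripper":17},{"delta_pos":[0,0,0],"turn":[0,0,0],"gripper":20},{"delta_pos":[0,0,0],"turn":[0,0,0],"gripper":25},{"delta_pos":[0,0,0],"turn":[0,0,0],"gripper":30},{"delta_pos":[0,0,0],"turn":[0,0,0],"gripper":36},{"delta_pos":[0,0,0],"turn":[0,0,0],"gripper":36},{"delta_pos":[0,0,0],"turn":[0,0,0],"gripper":36}]' 20; python3 nest.py
```

```text
now corner s -65.7 lat 0.1 z 80.0 tilt -0.0 yaw 84.0
t 12.23 F_u 0.09 F_lat -0.36 F_z 0.39 w 0.144
time_s: 12.82
position: [0.5053, -0.1806, 0.1092]
eef_rot: [0.165, 3.137, -0.0]
ft_force: [-0.2, 1.0, -0.1]
gripper_width: 0.359
finger_force: 0.0
now corner s -65.6 lat 0.2 z 79.8 tilt -0.0 yaw 84.0
t 12.82 F_u 1.02 F_lat 0.33 F_z -0.11 w 0.359
```

Released. Now I'll raise the tool clear and move it aside so I can check the result.

```bash
python3 -m handwheel '[{"delta_pos":[0,0,-0.01],"turn":[0,0,0],"gripper":36},{"delta_pos":[0,0,-0.03],"turn":[0,0,0],"gripper":36},{"delta_pos":[0,0,-0.06],"turn":[0,0,0],"gripper":36},{"delta_pos":[0,0,-0.1],"turn":[0,0,0],"gripper":36},{"delta_pos":[0,0,-0.13],"turn":[0,0,0],"gripper":36},{"delta_pos":[0,-0.04,-0.13],"turn":[0,0,0],"gripper":36},{"delta_pos":[0,-0.08,-0.13],"turn":[0,0,0],"gripper":36},{"delta_pos":[0,-0.12,-0.13],"turn":[0,0,0],"gripper":36},{"delta_pos":[0,-0.16,-0.13],"turn":[0,0,0],"gripper":36},{"delta_pos":[0,-0.2,-0.13],"turn":[0,0,0],"gripper":36},{"delta_pos":[0,-0.24,-0.13],"turn":[0,0,0],"gripper":36},{"delta_pos":[0,-0.25,-0.13],"turn":[0,0,0],"gripper":36}]'
python3 -m handwheel '[{"delta_pos":[-0.0,-0.04,0],"turn":[0,0,0],"gripper":36},{"delta_pos":[0,-0.08,0],"turn":[0,0,0],"gripper":36},{"delta_pos":[0,-0.1,0],"turn":[0,0,0],"gripper":36}]'
python3 - <<'E'
from h import *
W=([0,0,150],[180,50,255]); Y=([22,110,90],[35,255,255]); O=([3,120,90],[18,255,255])
s=bot.grab_frame("side"); t=bot.grab_frame("top")
for n,col,z in (("lip",Y,.09),("fin",O,.13),("plate",W,.084)):
    for b in blobs(t,*col,(310,175,440,265),8): print(n,rect(unproj("top",b,z)))
a=cv2.resize(s[70:220,220:350],None,fx=3,fy=3,interpolation=cv2.INTER_CUBIC); b=cv2.resize(t[165:278,315:445],None,fx=3,fy=3,interpolation=cv2.INTER_CUBIC)
h=max(a.shape[0],b.shape[0]); p=np.zeros((h,a.shape[1]+b.shape[1],3),np.uint8); p[:a.shape[0],:a.shape[1]]=a; p[:b.shape[0],a.shape[1]:]=b
cv2.imwrite("pics/fin.png",p); print(p.shape)
E
```

```text
time_s: 13.82
position: [0.4777, -0.4337, 0.2392]
eef_rot: [-0.169, -3.136, 0.001]
ft_force: [-0.2, -0.1, -0.6]
gripper_width: 0.362
finger_force: 0.0
time_s: 14.07
position: [0.4676, -0.5317, 0.2394]
eef_rot: [-0.167, -3.137, 0.001]
ft_force: [-0.2, 0.6, -0.2]
gripper_width: 0.359
finger_force: 0.0
lip [ 498.5 -248.9   49.1   16.6   -6.7]
lip [ 513.1 -110.5   48.4   15.1   -6.3]
fin [ 504.3 -177.7   27.3   13.6   -7.4]
plate [ 495.8 -262.2   19.3   12.2   -5.8]
plate [ 495.5 -279.2   53.7    8.6   -5.7]
plate [ 505.3 -178.3  125.1   65.    83.8]
plate [515.7 -90.3  54.2  25.8  -6.1]
plate [ 505.6 -176.3  241.5  143.    84. ]
(450, 780, 3)
```

View pics/fin.png

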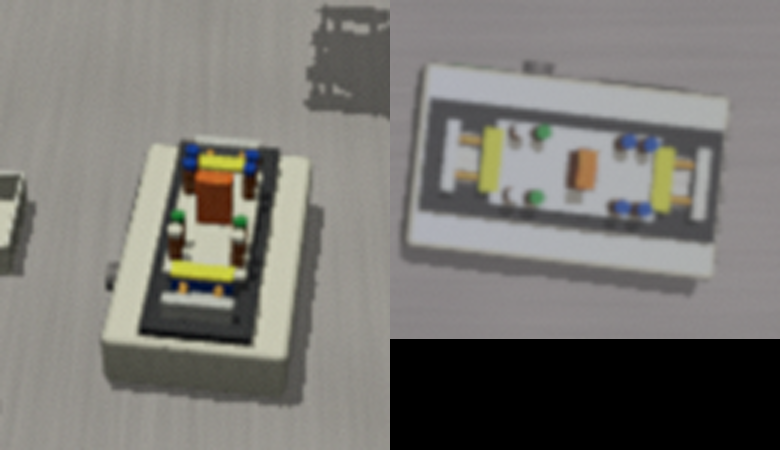

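The final views show the plate under both lips at (490,160) and (663,180). The jaws are back 3.2 and 2.9 mm, the plate lies at 83.8° against the nest's 84°, and its centre is about 1 mm off or less. Handing it in.

```bash
python3 -c "
from station import bot
print(bot.close_job())"
```

```text
the job is handed in; nothing more can be done
None
```

The rack is loaded in the spring nest and released: both jaws grip the plate about 3 mm back, it sits centred and square to within about 1 mm and 0.2°, and the job was handed in at about 14 s.

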